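# Set out the spread tasting

### The job

Set out the spread tasting: stand the three black-lidded jars of spread upright in the low wooden crate, one jar to each compartment, and stand the glass of wooden tasting picks on the round coaster, down inside its rim. Leave the canister and the wax-seal stamp standing where they are.

Things in the scene. Friction and masses are not known exactly. Their poses are not given: they have to be found in the camera images.
- spread_jar_0: loose, upright glass jar of spread with a broad black twist lid, cylinder 62 mm across and 78 mm tall, dark brown contents; about 0.2 to 0.4 kg; origin at the centre of its underside, z up; grasp round the wall. The three jars are of one size and may go into any compartments
- spread_jar_1: loose, upright glass jar of spread with a broad black twist lid, cylinder 62 mm across and 78 mm tall, light brown contents; about 0.2 to 0.4 kg; origin at the centre of its underside, z up; grasp round the wall. The three jars are of one size and may go into any compartments
- spread_jar_2: loose, upright glass jar of spread with a broad black twist lid, cylinder 62 mm across and 78 mm tall, whitish contents; about 0.2 to 0.4 kg; origin at the centre of its underside, z up; grasp round the wall. The three jars are of one size and may go into any compartments
- pick_cup: loose straight drinking glass holding a bundle of thin wooden picks; the glass is a cylinder 47 mm across and 62 mm tall, the picks rise to 96 mm; about 0.1 to 0.17 kg; origin at the centre of its underside, z up; grasp round the glass
- canister_0: bystander, loose: plain orange round canister with a press lid, 67 mm across and 85 mm tall; origin at the centre of its underside, z up; to be left where it stands
- wax_stamp: bystander, loose: slender dark turned handle standing on a small brass die (wax-seal stamp), 25 mm across and 78 mm tall; origin at the centre of its underside, z up; to be left where it stands
- crate: low open pale-wood crate with brass corners, fixed to the counter, 92 mm (its x) by 264 mm (its y) and 30 mm high; origin at the centre of its underside, z up. Three square compartments in a row along its y, each 80 x 80 mm inside, with centres at y = -86, 0 and +86 mm, x = 0; walls and dividers 6 mm thick and all 30 mm high; inner floor 6 mm above the origin
- coaster: round dark-wood coaster with a raised rim and cork floor, fixed to the counter, 84 mm across and 14 mm high; inside the rim it is 72 mm across; inner floor 5 mm above the origin; origin at the centre of its underside, z up
Things that resemble listed ones, but are neither listed nor needed, are in the scene too. What is shaped like the coaster but yellow is not meant.

How it is judged:
At the end, for the whole second after the job is handed in: One jar upright on the floor of each crate compartment, within 12 mm of its centre each way; the glass of picks upright on the coaster's floor within 14 mm of its centre (upright: 0.1 rad; down: within 4 mm); all at rest; canister and stamp upright, within 20 mm of where they stood (((y of spread_jar_0 in the frame of crate between -0.098 and -0.074 m and x of spread_jar_0 in the frame of crate between -0.012 and 0.012 m and z of spread_jar_0 in the frame of crate below 0.01 m and angle between spread_jar_0's own z axis and vertical below 0.1 rad) or (y of spread_jar_1 in the frame of crate between -0.098 and -0.074 m and x of spread_jar_1 in the frame of crate between -0.012 and 0.012 m and z of spread_jar_1 in the frame of crate below 0.01 m and angle between spread_jar_1's own z axis and vertical below 0.1 rad) or (y of spread_jar_2 in the frame of crate between -0.098 and -0.074 m and x of spread_jar_2 in the frame of crate between -0.012 and 0.012 m and z of spread_jar_2 in the frame of crate below 0.01 m and angle between spread_jar_2's own z axis and vertical below 0.1 rad)) and ((y of spread_jar_0 in the frame of crate between -0.012 and 0.012 m and x of spread_jar_0 in the frame of crate between -0.012 and 0.012 m and z of spread_jar_0 in the frame of crate below 0.01 m and angle between spread_jar_0's own z axis and vertical below 0.1 rad) or (y of spread_jar_1 in the frame of crate between -0.012 and 0.012 m and x of spread_jar_1 in the frame of crate between -0.012 and 0.012 m and z of spread_jar_1 in the frame of crate below 0.01 m and angle between spread_jar_1's own z axis and vertical below 0.1 rad) or (y of spread_jar_2 in the frame of crate between -0.012 and 0.012 m and x of spread_jar_2 in the frame of crate between -0.012 and 0.012 m and z of spread_jar_2 in the frame of crate below 0.01 m and angle between spread_jar_2's own z axis and vertical below 0.1 rad)) and ((y of spread_jar_0 in the frame of crate between 0.074 and 0.098 m and x of spread_jar_0 in the frame of crate between -0.012 and 0.012 m and z of spread_jar_0 in the frame of crate below 0.01 m and angle between spread_jar_0's own z axis and vertical below 0.1 rad) or (y of spread_jar_1 in the frame of crate between 0.074 and 0.098 m and x of spread_jar_1 in the frame of crate between -0.012 and 0.012 m and z of spread_jar_1 in the frame of crate below 0.01 m and angle between spread_jar_1's own z axis and vertical below 0.1 rad) or (y of spread_jar_2 in the frame of crate between 0.074 and 0.098 m and x of spread_jar_2 in the frame of crate between -0.012 and 0.012 m and z of spread_jar_2 in the frame of crate below 0.01 m and angle between spread_jar_2's own z axis and vertical below 0.1 rad)) and horizontal distance between pick_cup and coaster below 0.014 m and z of pick_cup in the frame of coaster below 0.009 m and angle between each of pick_cup, canister_0, wax_stamp's own z axis and vertical below 0.1 rad and linear speed of each of spread_jar_0, spread_jar_1, spread_jar_2, pick_cup below 0.02 m/s and distance of each of canister_0, wax_stamp from where it was at the start of the episode below 0.02 m); the robot touches nothing.
It fails at once if the canister or the wax stamp is shifted by more than 20 mm or tipped (distance of any of canister_0, wax_stamp from where it was at the start of the episode above 0.02 m or angle between any of canister_0, wax_stamp's own z axis and vertical above 0.3 rad).
It also fails if it takes over 93 s, if anything falls off the work surface, if the arm or the gripper's body presses on something with over 40 N, if the wrist force passes 120 N, or if a joint passes its speed limit or range.

### The arm

A 7-joint arm with a two-finger parallel gripper is mounted at the origin on a cart in front of the work surface, level with it; the furniture and walls round the work are solid. World frame = base frame: x ahead of the robot, y to its left, z up, the work surface at z = 0. Lengths are in m, angles in rad, forces in N, time in s.
With the tool pointing down it reaches from about 0.425 to 0.875 m from the base axis. Payload 4.7 kg.
Tool frame: the origin (TCP) lies between the finger pads; the fingertips stand 14 mm ahead of it and the grasp point (between the pads) lies 5 mm behind it; z points along the fingers, y is the line along which they close (so a half turn about z gives the same grasp; the last joint's range is limited). The gripper opens to 87 mm and grips with 3 to 60 N. Pads are 19 mm wide; open, the fingers measure 117 mm over their backs; the gripper's body (75 mm by 190 mm) begins 51 mm behind the grasp point.
Start: joints at [1.234, 0.321, -0.07, 1.45, 0.023, 1.371, -0.057], TCP at [0.223, -0.61, 0.237] pointing down, gripper open.
Joint ranges: [-2.86, 2.86], [-0.3, 2.09], [-1.38, 1.24], [0.06, 2.45], [-1.56, 4.7], [0.09, 2.05], [-2.69, 2.69]. Speed limits (rad/s): [2.57, 2.57, 3.14, 3.14, 3.14, 3.14, 3.14].

### API

Orientations are given as a rotation vector (axis times angle).
In Python, from bench import ctrl gives the robot as it stands.
- The arm moves only by the tool step_arm, never from a script. Its argument "commands" is a list of rows, each an object with "travel": the shift along the tool's x, y, z in m, a list of three; "turn": the turn, a rotation vector about the tool's x, y, z in degrees, a list of three. A call has 1 to 5 rows; each row is the pose to reach, as a shift and turn from the pose commanded when the call began, along the tool's axes at that moment; what a row does not reach only later rows make up. A row lasts 1/10 s, in which the tool goes at most 50 mm and 8.59 degrees, less where a joint would pass 70% of its speed; a pose out of reach is approached as far as the arm can. A call with a gripper value outside its range is refused whole. "gripper" is the opening, from 0 (shut) to 1 (fully open), set as the call begins (left out, the last holds). The fingers move at their own pace and stop on an object; "force" is the grip in N (left out, the last holds). Time passes only in rows, so rows that repeat a pose let the fingers close. It gives the time, the measured TCP pose, the force, the opening and the grip force at its end, in the units of the state.
- ctrl.get_state(): the state, without advancing time (a new reading comes with each control period).
- ctrl.get_image(name): name is "scene" or "top" or "wrist"; returns the picture (384x512x3 uint8, red, green, blue); there is no depth.
- ctrl.camera_model(name): a dict with "fx", "fy", "cx", "cy" (pixels), "k1" (the pictures are not rectified: a ray, as slopes to the right and down, at radius r is drawn at 1 + k1 r^2 times it, then the intrinsics apply), "R" (3x3) and "t" (3): a world point X has camera coordinates R X + t; the wrist camera has in their place "T_tool_cam" (4x4, takes a point from camera to tool coordinates, whose origin is the TCP and whose axes are the flange's). Camera axes: x right, y down, z forward; pixel columns grow to the right and rows downward; lengths in m; the calibration is good to about 2 mm. A picture is of the moment at which its call begins: read the wrist's pose just before it. camera_model takes no time and is no camera call.
- ctrl.close_job(): hands the job in; it is judged then, once.
The state is a dict: "time": time; "joint_positions": joint angles; "qd": joint speeds; "joint_torque": joint torques, N m; "position": TCP position; "tool_rot": TCP orientation; "ft_force": force on the tool from outside, world axes, zero at the start; "torque": the same for the moment, N m; "grip_width": opening from 0.0 (shut) to 1.0 (fully open); "grip_force": force on a finger pad.
Only numpy, scipy, OpenCV 4.12 (cv2) and the standard library are available. Lean on these libraries where they do the work, as an engineer would, in place of code of your own. Each camera call takes 0.05 s, during which the arm holds its last target. There are 200 camera calls.

## Working session

There is one attempt and no reset: what is moved stays moved. The work goes in short steps, Python scripts to look and compute and a tool call to move; the robot and the scene stay as the last step left them, time stands still between calls to the robot, and variables do not carry over. Pictures are saved under pics/ and viewed, at most 14 in all, crops included, and the job is handed in when it is done.

Besides the shell and the picture viewer there is one more tool, called after "Emit:" by a JSON object that holds its "method" and its "body", one argument or row to a line. step_arm: Moves the arm, as the interface text tells. Its arguments: {"type":"object","properties":{"commands":{"type":"array"},"gripper":{"type":"number"},"force":{"type":"number"}},"required":["commands"]}

```bash
mkdir -p pics; python3 - <<'E'
from bench import ctrl
import cv2
for n in("scene","top"):
    cv2.imwrite(f"pics/{n}0.png",ctrl.get_image(n)[:,:,::-1])
    m=ctrl.camera_model(n);print(n,m)
print(ctrl.camera_model("wrist"));print(ctrl.get_state())
E
```

```text
scene {'fx': 370.1425811398429, 'fy': 370.1425811398429, 'cx': 253.72736134843188, 'cy': 190.96218386496093, 'k1': 0.03148134195280624, 'R': array([[-0.91851665, -0.39494556, -0.01857857],
       [-0.21954183,  0.54853592, -0.80678977],
       [ 0.32882905, -0.73697106, -0.59054645]]), 't': array([0.45718604, 0.15144988, 0.88689835])}
top {'fx': 391.39889302208036, 'fy': 391.39889302208036, 'cx': 254.53281982397343, 'cy': 195.84487147057993, 'k1': -0.13837929027515822, 'R': array([[-0.13775126, -0.9904519 , -0.00544222],
       [-0.96895477,  0.13589633, -0.20654016],
       [ 0.20530767, -0.02317791, -0.97842299]]), 't': array([0.06673983, 0.52847327, 0.95420001])}
{'fx': 308.34457472951044, 'fy': 308.34457472951044, 'cx': 252.02478236623807, 'cy': 191.8053086916325, 'k1': -0.027425317071269165, 'T_tool_cam': array([[ 6.35380345e-04, -9.69468159e-01, -2.45216404e-01,
         6.82614610e-02],
       [ 9.99999601e-01,  7.69779181e-04, -4.52238560e-04,
        -7.02020027e-04],
       [ 6.27193367e-04, -2.45216019e-01,  9.69468262e-01,
        -1.47413650e-01],
       [ 0.00000000e+00,  0.00000000e+00,  0.00000000e+00,
         1.00000000e+00]])}
{'time': 0.1, 'joint_positions': array([ 1.23408325,  0.32177039, -0.07007987,  1.4515637 ,  0.0226309 ,
        1.37075181, -0.05689444]), 'qd': array([ 0.00093257, -0.00183971, -0.00020209, -0.00372292,  0.00112642,
        0.00066136,  0.0013346 ]), 'joint_torque': array([ 5.13778741e-04, -4.92567873e+01, -4.05530417e-01, -3.13396454e+01,
       -6.41408237e-02,  3.94438673e-02,  8.09658150e-05]), 'position': array([ 0.22316545, -0.60999977,  0.23555146]), 'tool_rot': array([-3.09174797e+00, -5.48000139e-01,  6.55962828e-04]), 'ft_force': array([ 0.46479977, -0.16412526,  0.41760855]), 'torque': array([-0.0116683 , -0.01651526, -0.00945256]), 'grip_force': 0.0, 'grip_width': 1.0012188903111334}
```

View pics/scene0.png

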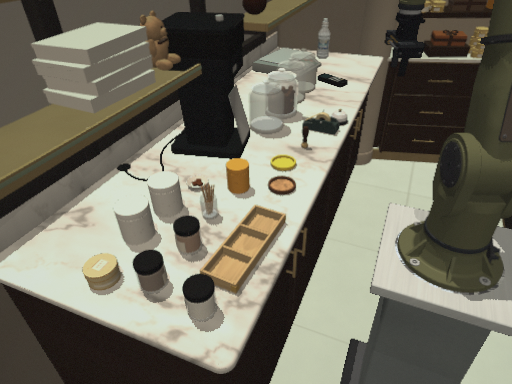

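View pics/top0.png

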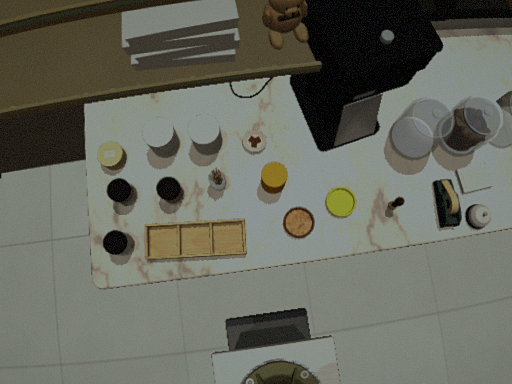

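```bash
cat > h.py <<'E'
import numpy as np,cv2
from bench import ctrl
from scipy.spatial.transform import Rotation as Ro
def ray(n,uv,st=None):
    m=ctrl.camera_model(n);d=(np.atleast_2d(uv).astype(float)-[m["cx"],m["cy"]])/[m["fx"],m["fy"]]
    s=d.copy()
    for _ in range(20): s=d/(1+m["k1"]*(s**2).sum(1,keepdims=True))
    s=np.c_[s,np.ones(len(s))]
    if n=="wrist":
        T=m["T_tool_cam"];Rw=Ro.from_rotvec(st["tool_rot"]).as_matrix()
        return st["position"]+Rw@T[:3,3],s@(Rw@T[:3,:3]).T
    return -m["R"].T@m["t"],s@m["R"]
def plane(n,uv,z,st=None):
    c,d=ray(n,uv,st);return (c+d*((z-c[2])/d[:,2])[:,None])[:,:2]
def proj(n,X,st=None):
    m=ctrl.camera_model(n);X=np.atleast_2d(X)
    if n=="wrist":
        T=m["T_tool_cam"];Rw=Ro.from_rotvec(st["tool_rot"]).as_matrix()
        p=((X-st["position"])@Rw-T[:3,3])@T[:3,:3]
    else: p=X@m["R"].T+m["t"]
    s=p[:,:2]/p[:,2:];s=s*(1+m["k1"]*(s**2).sum(1,keepdims=True))
    return s*[m["fx"],m["fy"]]+[m["cx"],m["cy"]]
def blob(mask,uv):
    """contour of the blob of mask nearest uv"""
    cs=cv2.findContours(mask.astype(np.uint8),cv2.RETR_EXTERNAL,cv2.CHAIN_APPROX_NONE)[0]
    cs=[c for c in cs if cv2.contourArea(c)>40]
    return max(cs,key=lambda c:cv2.pointPolygonTest(c,tuple(map(float,uv)),True))[:,0]
def circ(P):
    A=np.c_[2*P,np.ones(len(P))];x=np.linalg.lstsq(A,(P**2).sum(1),rcond=None)[0]
    return x[:2].round(4),round(1e3*float(np.sqrt(x[2]+x[:2]@x[:2])),1)
E
python3 - <<'E'
from h import *
I=cv2.imread("pics/top0.png");H=cv2.cvtColor(I,cv2.COLOR_BGR2HSV);V=H[...,2]
print("cam",ray("top",[[0,0]])[0],ray("scene",[[0,0]])[0])
for uv in((119,189),(168,187),(115,242)):
  for th in(45,60): print("jar",uv,circ(plane("top",blob(V<th,uv),.078)),cv2.contourArea(blob(V<th,uv)))
s=(H[...,1]>90)&(V>60)
b=blob(s,(195,225));r=cv2.minAreaRect(b);bp=cv2.boxPoints(r);P=plane("top",bp,.03)
print("crate",P.round(4),P.mean(0),np.linalg.norm(np.diff(P,axis=0),axis=1))
R=cv2.minAreaRect((plane("top",b,.03)*1000).astype(np.float32));print(R)
for n,uv,z in(("coaster",(298,222),.014),("yellow",(340,202),.014),("can",(274,175),.085)): 
  b=blob(s,uv);print(n,circ(plane("top",b,z)),cv2.contourArea(b))
print("stamp",plane("top",[[397,203],[388,210]],.078),"cup",plane("top",[[221,184]],.03))
c=I[90:270,80:300];S=cv2.imread("pics/scene0.png")[150:330,80:300]
cv2.imwrite("pics/c.png",cv2.resize(np.vstack([c[60:],S]),None,fx=2,fy=2,interpolation=2)[:600])
c=np.hstack([I[150:280,85:225],I[150:280,180:320]]);cv2.imwrite("pics/c.png",cv2.resize(c,None,fx=2.8,fy=2.8,interpolation=2))
E
```

```text
cam [0.32535561 0.01640137 1.0431254 ] [0.16154463 0.75110632 0.65443675]
jar (119, 189) (array([0.5897, 0.3357]), 32.0) 440.5
jar (119, 189) (array([0.5863, 0.3325]), 34.7) 509.0
jar (168, 187) (array([0.576 , 0.2067]), 30.8) 422.5
jar (168, 187) (array([0.5736, 0.2059]), 32.8) 484.0
jar (115, 242) (array([0.4589, 0.3575]), 29.7) 418.5
jar (115, 242) (array([0.4571, 0.3526]), 32.3) 451.5
crate [[0.5039 0.2934]
 [0.4813 0.0272]
 [0.3889 0.0349]
 [0.4102 0.2969]] [0.44612118 0.16309172] [0.2672041  0.09271095 0.26287891]
((446.2848205566406, 162.34031677246094), (263.47235107421875, 92.95112609863281), 85.32811737060547)
coaster (array([ 0.4548, -0.1133]), 37.2) 580.5
yellow (array([ 0.4941, -0.2358]), 40.5) 685.5
can (array([ 0.5699, -0.0604]), 35.0) 548.5
stamp [[ 0.45883687 -0.36422562]
 [ 0.44443213 -0.33696352]] cup [[0.58234386 0.07651784]]
```

View pics/c.png

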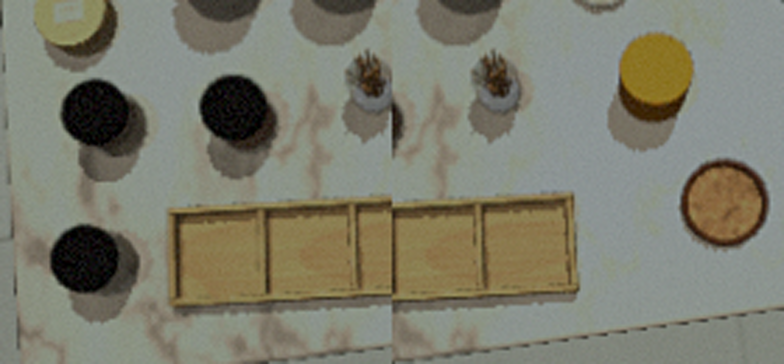

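The crop shows three clean black lids, at top-view pixels (119,189), (168,187) and (115,242). It also shows the crate around (195,240), the coaster at (298,222) and the glass at (218,182). The measured radii and crate size match the given ones, so I'm moving to a look pose over the work.

Emit:
{"method": "step_arm", "body": {
  "commands": [
    {"travel": [0.04,-0.026,0],"turn": [0,0,-8]},
    {"travel": [0.08,-0.052,0],"turn": [0,0,-16]},
    {"travel": [0.12,-0.079,0],"turn": [0,0,-24]},
    {"travel": [0.16,-0.105,0],"turn": [0,0,-32]},
    {"travel": [0.194,-0.131,0],"turn": [0,0,-40]}
  ],
  "gripper": 1
}}

```text
time: 0.6
position: [0.362, -0.4183, 0.2362]
tool_rot: [-2.713, -1.583, -0.0]
ft_force: [1.6, 0.3, 0.0]
grip_width: 1.002
grip_force: 0.0
```

Emit:
{"method": "step_arm", "body": {
  "commands": [
    {"travel": [0.043,-0.002,0],"turn": [0,0,-8]},
    {"travel": [0.086,-0.003,0],"turn": [0,0,-16]},
    {"travel": [0.129,-0.005,0],"turn": [0,0,-24]},
    {"travel": [0.172,-0.006,0],"turn": [0,0,-32]},
    {"travel": [0.215,-0.008,0],"turn": [0,0,-40]}
  ]
}}

```text
time: 1.1
position: [0.4611, -0.2287, 0.2363]
tool_rot: [-2.01, -2.414, 0.001]
ft_force: [0.9, 0.2, -0.6]
grip_width: 0.999
grip_force: 0.0
```

Emit:
{"method": "step_arm", "body": {
  "commands": [
    {"travel": [0.038,0.015,0],"turn": [0,0,-8]},
    {"travel": [0.076,0.03,0],"turn": [0,0,-16]},
    {"travel": [0.114,0.045,0],"turn": [0,0,-24]},
    {"travel": [0.152,0.06,0],"turn": [0,0,-32]},
    {"travel": [0.19,0.075,0],"turn": [0,0,-40]}
  ]
}}

```text
time: 1.6
position: [0.5011, -0.0286, 0.2363]
tool_rot: [-1.064, -2.956, 0.001]
ft_force: [1.0, 0.5, -0.6]
grip_width: 1.0
grip_force: 0.0
```

Emit:
{"method": "step_arm", "body": {
  "commands": [
    {"travel": [0.023,0.028,0],"turn": [0,0,-8]},
    {"travel": [0.046,0.055,0],"turn": [0,0,-16]},
    {"travel": [0.069,0.083,0],"turn": [0,0,-24]},
    {"travel": [0.092,0.11,0],"turn": [0,0,-32]},
    {"travel": [0.115,0.138,0],"turn": [0,0,-40]}
  ]
}}

```text
time: 2.1
position: [0.5011, 0.1506, 0.2363]
tool_rot: [0.011, -3.141, 0.001]
ft_force: [-0.2, -0.2, -0.5]
grip_width: 1.003
grip_force: 0.0
```

Emit:
{"method": "step_arm", "body": {
  "commands": [
    {"travel": [0,0,0],"turn": [0,0,0]},
    {"travel": [0,0,0],"turn": [0,0,0]}
  ]
}}

```text
time: 2.3
position: [0.5011, 0.1502, 0.2362]
tool_rot: [0.005, -3.141, 0.001]
ft_force: [-0.3, -0.5, -0.4]
grip_width: 1.002
grip_force: 0.0
```

```bash
python3 - <<'E'
from h import *
st=ctrl.get_state();I=ctrl.get_image("wrist")[:,:,::-1].copy();cv2.imwrite("pics/w1.png",I)
np.save("w1.npy",np.r_[st["position"],st["tool_rot"]]);print(st["position"],st["tool_rot"],st["joint_positions"])
H=cv2.cvtColor(I,cv2.COLOR_BGR2HSV);V=H[...,2]
for n,x,y in(("A",.588,.334),("B",.575,.206),("C",.458,.355)):
  uv=proj("wrist",[x,y,.078],st)[0]
  if 5<uv[0]<507 and 5<uv[1]<379:
    for th in(45,60): b=blob(V<th,uv);print(n,uv.round(),circ(plane("wrist",b,.078,st)),len(b))
  else: print(n,uv)
b=blob((H[...,1]>90)&(V>60),proj("wrist",[.446,.163,.006],st)[0])
print("crate",cv2.minAreaRect((plane("wrist",b,.03,st)*1000).astype(np.float32)))
print("cup expected",proj("wrist",[.58,.075,0],st))
E
```

```text
[0.50109973 0.15015388 0.23616532] [ 5.08483039e-03 -3.14080853e+00  5.03871379e-04] [ 0.48986176  0.11663827 -0.88344664  1.7382874   0.09273416  1.33094077
  1.16162899]
A [418. 259.] (array([0.7029, 0.1607]), 201.6) 3197
A [418. 259.] (array([0.6879, 0.1599]), 205.4) 2231
B [302. 248.] (array([0.7029, 0.1607]), 201.6) 3197
B [302. 248.] (array([0.6879, 0.1599]), 205.4) 2231
C [457. 139.] (array([0.462, 0.356]), 30.8) 178
C [457. 139.] (array([0.462, 0.356]), 31.1) 177
crate ((450.3214111328125, 164.30516052246094), (262.0997314453125, 92.06358337402344), 85.60053253173828)
cup expected [[193.8875565  226.00938243]]
```

View pics/w1.png

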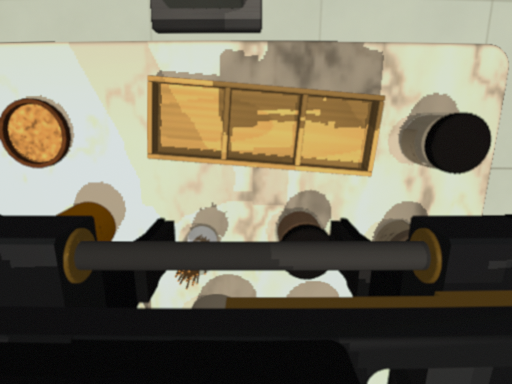

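The wrist view shows the crate between pixels (150,78) and (382,172) and jar C at (457,142). The gripper hides the other jars. Crate and C agree with the top view to within 4 mm, so I'm picking C first.

Emit:
{"method": "step_arm", "body": {
  "commands": [
    {"travel": [0.008,0.041,0],"turn": [0,0,0]},
    {"travel": [0.016,0.082,0],"turn": [0,0,0]},
    {"travel": [0.024,0.124,0],"turn": [0,0,0]},
    {"travel": [0.032,0.165,0],"turn": [0,0,0]},
    {"travel": [0.04,0.206,0],"turn": [0,0,0]}
  ]
}}

```text
time: 2.85
position: [0.4622, 0.3547, 0.2362]
tool_rot: [0.005, 3.141, -0.003]
ft_force: [0.8, -0.6, -0.0]
grip_width: 0.996
grip_force: 0.0
```

Emit:
{"method": "step_arm", "body": {
  "commands": [
    {"travel": [0,0,0.04],"turn": [0,0,0]},
    {"travel": [0,0,0.08],"turn": [0,0,0]},
    {"travel": [0,0,0.115],"turn": [0,0,0]},
    {"travel": [0,0,0.135],"turn": [0,0,0]},
    {"travel": [0,0,0.15],"turn": [0,0,0]}
  ]
}}

```text
time: 3.35
position: [0.4616, 0.3528, 0.0841]
tool_rot: [-0.002, -3.14, 0.004]
ft_force: [-1.4, 0.1, -0.3]
grip_width: 0.997
grip_force: 0.0
```

```bash
python3 - <<'E'
from h import *
st=ctrl.get_state();print(st["position"],st["ft_force"])
I=ctrl.get_image("wrist")[:,:,::-1].copy();cv2.imwrite("pics/w2.png",I)
print(proj("wrist",[.461,.356,.078],st))
E
```

```text
[0.46155878 0.35281895 0.08414243] [-1.3532335   0.12108992 -0.34700479]
[[255.63445154 239.64114234]]
```

View pics/w2.png

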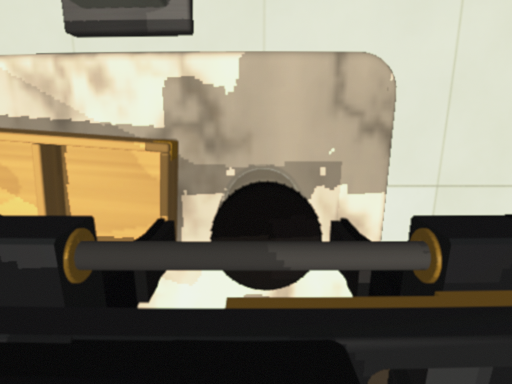

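The wrist view shows jar C's lid at about pixel (266,235). That puts it about 6 mm further in +y, between the open fingers, so I'll correct for that, descend and grip.

Emit:
{"method": "step_arm", "body": {
  "commands": [
    {"travel": [0.002,0.006,0],"turn": [0,0,0]},
    {"travel": [0.002,0.007,0.01],"turn": [0,0,0]},
    {"travel": [0.002,0.007,0.022],"turn": [0,0,0]},
    {"travel": [0.002,0.007,0.033],"turn": [0,0,0]},
    {"travel": [0.002,0.007,0.038],"turn": [0,0,0]}
  ]
}}

```text
time: 3.9
position: [0.4587, 0.3616, 0.047]
tool_rot: [0.003, -3.14, 0.002]
ft_force: [-0.8, 0.2, 0.9]
grip_width: 1.002
grip_force: 0.0
```

Emit:
{"method": "step_arm", "body": {
  "commands": [
    {"travel": [0,0,0],"turn": [0,0,0]},
    {"travel": [0,0,0],"turn": [0,0,0]},
    {"travel": [0,0,0],"turn": [0,0,0]},
    {"travel": [0,0,0],"turn": [0,0,0]},
    {"travel": [0,0,0],"turn": [0,0,0]}
  ],
  "gripper": 0.6,
  "force": 25
}}

```text
time: 4.4
position: [0.4595, 0.362, 0.0489]
tool_rot: [-0.002, 3.141, -0.001]
ft_force: [-0.7, -1.4, 2.2]
grip_width: 0.704
grip_force: 25.0
```

Emit:
{"method": "step_arm", "body": {
  "commands": [
    {"travel": [0,0,-0.015],"turn": [0,0,0]},
    {"travel": [0,0,-0.035],"turn": [0,0,0]},
    {"travel": [0,0,-0.06],"turn": [0,0,0]},
    {"travel": [0,-0.02,-0.06],"turn": [0,0,0]},
    {"travel": [0.001,-0.045,-0.06],"turn": [0,0,0]}
  ]
}}

```text
time: 4.9
position: [0.4582, 0.3191, 0.1104]
tool_rot: [-0.007, 3.14, 0.004]
ft_force: [0.7, -1.3, -2.6]
grip_width: 0.709
grip_force: 25.0
```

Emit:
{"method": "step_arm", "body": {
  "commands": [
    {"travel": [0,-0.025,0],"turn": [0,0,0]},
    {"travel": [0,-0.05,0],"turn": [0,0,0]},
    {"travel": [0.001,-0.064,0],"turn": [0,0,0]},
    {"travel": [0.001,-0.066,0],"turn": [0,0,0]},
    {"travel": [0.001,-0.066,0],"turn": [0,0,0]}
  ]
}}

```text
time: 5.4
position: [0.4576, 0.2517, 0.1091]
tool_rot: [-0.002, 3.141, 0.001]
ft_force: [0.5, 0.7, -2.3]
grip_width: 0.704
grip_force: 25.0
```

```bash
python3 - <<'E'
from h import *
st=ctrl.get_state();print(st["position"],st["tool_rot"],st["ft_force"],st["grip_width"])
I=ctrl.get_image("wrist")[:,:,::-1].copy();cv2.imwrite("pics/w3.png",I)
c=np.array([.45,.164]);ey=np.array([.0767,.997]);ex=np.array([.997,-.0767])
P=[np.r_[c+ex*a*.046+ey*b*.132,.03] for a in(-1,1) for b in(-1,1)]
print("corners left end exp",proj("wrist",P,st).round(1)); print("jar lid",proj("wrist",np.r_[st["position"][:2],.078+.065],st))
E
```

```text
[0.45756441 0.25167107 0.10910232] [-1.80906232e-03  3.14068532e+00  6.48203462e-04] [ 0.47627915  0.74622182 -2.26165948] 0.7040259655814131
corners left end exp [[-44.  118.3]
 [315.1 145.4]
 [-26.3 235.2]
 [300.3 259.9]]
jar lid [[249.12997807 279.7610261 ]]
```

View pics/w3.png

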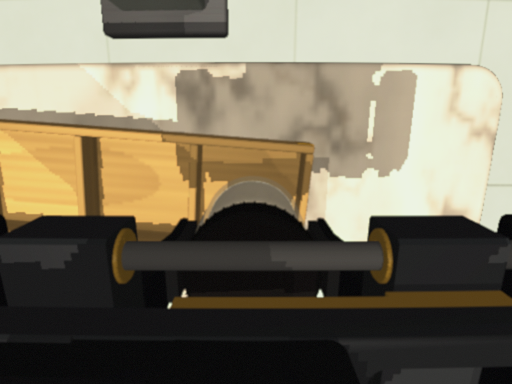

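The crate corner appears at pixel (313,144), 2 px from the predicted (315,145), and the jar is centred over the left compartment. Lowering it now.

Emit:
{"method": "step_arm", "body": {
  "commands": [
    {"travel": [0,-0.001,0.015],"turn": [0,0,0]},
    {"travel": [0,-0.001,0.03],"turn": [0,0,0]},
    {"travel": [0,-0.001,0.043],"turn": [0,0,0]},
    {"travel": [0,-0.001,0.05],"turn": [0,0,0]},
    {"travel": [0,-0.001,0.053],"turn": [0,0,0]}
  ]
}}

```text
time: 5.95
position: [0.4559, 0.2502, 0.0549]
tool_rot: [0.004, -3.138, 0.003]
ft_force: [-8.9, -5.9, 21.3]
grip_width: 0.706
grip_force: 25.0
```

Emit:
{"method": "step_arm", "body": {
  "commands": [
    {"travel": [0,0,0],"turn": [0,0,0]},
    {"travel": [0,0,0],"turn": [0,0,0]}
  ]
}}

```text
time: 6.15
position: [0.4575, 0.2507, 0.0554]
tool_rot: [-0.003, 3.141, 0.001]
ft_force: [-0.2, 0.3, -2.5]
grip_width: 0.707
grip_force: 25.0
```

Emit:
{"method": "step_arm", "body": {
  "commands": [
    {"travel": [0,0,0],"turn": [0,0,0]},
    {"travel": [0,0,0],"turn": [0,0,0]},
    {"travel": [0,0,0],"turn": [0,0,0]}
  ],
  "gripper": 0.82
}}

```text
time: 6.45
position: [0.4578, 0.2506, 0.0558]
tool_rot: [-0.003, 3.141, 0.0]
ft_force: [0.5, -0.1, 0.5]
grip_width: 0.809
grip_force: 0.0
```

Emit:
{"method": "step_arm", "body": {
  "commands": [
    {"travel": [0,0,-0.03],"turn": [0,0,0]},
    {"travel": [0,0,-0.07],"turn": [0,0,0]},
    {"travel": [0,0,-0.11],"turn": [0,0,0]},
    {"travel": [0.01,0,-0.15],"turn": [0,0,0]},
    {"travel": [0.02,0,-0.18],"turn": [0,0,0]}
  ]
}}

```text
time: 6.95
position: [0.4377, 0.251, 0.2382]
tool_rot: [-0.003, 3.139, 0.002]
ft_force: [0.0, -0.7, 0.4]
grip_width: 0.82
grip_force: 0.0
```

Emit:
{"method": "step_arm", "body": {
  "commands": [
    {"travel": [-0.04,0.022,0],"turn": [0,0,0]},
    {"travel": [-0.08,0.044,0],"turn": [0,0,0]},
    {"travel": [-0.115,0.066,0],"turn": [0,0,0]},
    {"travel": [-0.145,0.082,0],"turn": [0,0,0]},
    {"travel": [-0.152,0.087,0],"turn": [0,0,0]}
  ],
  "gripper": 1
}}

```text
time: 7.45
position: [0.5918, 0.3383, 0.2339]
tool_rot: [0.0, -3.14, -0.002]
ft_force: [0.5, -1.3, -0.2]
grip_width: 0.995
grip_force: 0.0
```

Emit:
{"method": "step_arm", "body": {
  "commands": [
    {"travel": [0,0,0.04],"turn": [0,0,0]},
    {"travel": [0,0,0.08],"turn": [0,0,0]},
    {"travel": [0,0,0.11],"turn": [0,0,0]},
    {"travel": [0,0,0.118],"turn": [0,0,0]},
    {"travel": [0,0,0.118],"turn": [0,0,0]}
  ]
}}

```text
time: 7.95
position: [0.5886, 0.337, 0.1168]
tool_rot: [0.003, -3.14, 0.002]
ft_force: [-0.2, -0.2, 1.5]
grip_width: 1.001
grip_force: 0.0
```

```bash
cat > lid.py <<'E'
from h import *
import sys
st=ctrl.get_state();I=ctrl.get_image("wrist")[:,:,::-1].copy();cv2.imwrite("pics/"+sys.argv[1],I)
print(st["position"],"tcp-lid px",proj("wrist",np.r_[st["position"][:2],.078],st).round(1))
V=I.max(2);
# lid edge visible above the gripper bar (rows < 240): black run ends per row between the fingers
pts=[]
for r in range(150,238,4):
    x=np.flatnonzero(V[r]<45);x=x[(x>165)&(x<340)]
    if len(x)>15: pts+=[(x[0],r),(x[-1],r)]; print(r,x[0],x[-1],end="; ")
if len(pts)>8: print("\nlid",circ(plane("wrist",pts,.078,st)))
E
python3 lid.py w4.png
```

```text
[0.58856759 0.33695814 0.11683576] tcp-lid px [[250.1 220.1]]
186 239 276; 190 233 283; 194 228 287; 198 226 292; 202 222 295; 206 220 297; 210 218 299; 214 216 300; 218 216 302; 222 166 339; 226 166 339; 230 166 339; 234 166 339; 
lid (array([0.6359, 0.3393]), 65.7)
```

View pics/w4.png

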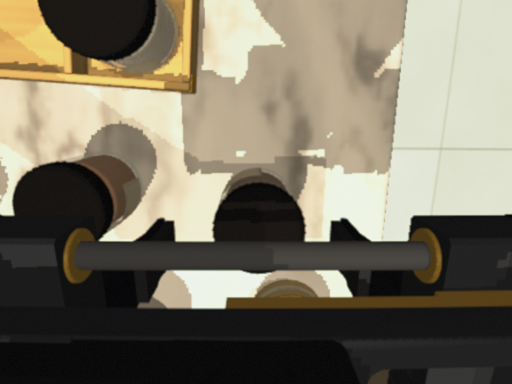

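Lid A is at about pixel (259,228), and the jar already in the crate stands upright. The offset is about +5 mm in y and +4 mm in x, so I'll correct, descend and grip.

Emit:
{"method": "step_arm", "body": {
  "commands": [
    {"travel": [-0.004,0.005,0.0],"turn": [0,0,0]},
    {"travel": [-0.004,0.005,0.02],"turn": [0,0,0]},
    {"travel": [-0.004,0.005,0.04],"turn": [0,0,0]},
    {"travel": [-0.004,0.005,0.06],"turn": [0,0,0]},
    {"travel": [-0.004,0.005,0.07],"turn": [0,0,0]}
  ]
}}

```text
time: 8.5
position: [0.5932, 0.3426, 0.0466]
tool_rot: [0.003, -3.141, 0.001]
ft_force: [-0.7, -0.6, -0.6]
grip_width: 1.0
grip_force: 0.0
```

Emit:
{"method": "step_arm", "body": {
  "commands": [
    {"travel": [0,0,0],"turn": [0,0,0]},
    {"travel": [0,0,0],"turn": [0,0,0]},
    {"travel": [0,0,0],"turn": [0,0,0]},
    {"travel": [0,0,0],"turn": [0,0,0]},
    {"travel": [0,0,0],"turn": [0,0,0]}
  ],
  "gripper": 0.6
}}

```text
time: 9.0
position: [0.5938, 0.3424, 0.0486]
tool_rot: [-0.002, 3.14, -0.001]
ft_force: [-1.7, -0.9, 3.6]
grip_width: 0.707
grip_force: 25.0
```

Emit:
{"method": "step_arm", "body": {
  "commands": [
    {"travel": [0,0,-0.015],"turn": [0,0,0]},
    {"travel": [0,0,-0.04],"turn": [0,0,0]},
    {"travel": [0,0,-0.07],"turn": [0,0,0]},
    {"travel": [0,0,-0.1],"turn": [0,0,0]},
    {"travel": [0,0,-0.12],"turn": [0,0,0]}
  ]
}}

```text
time: 9.5
position: [0.5934, 0.3435, 0.1706]
tool_rot: [-0.003, 3.14, 0.003]
ft_force: [0.2, 1.1, -2.7]
grip_width: 0.703
grip_force: 25.0
```

Emit:
{"method": "step_arm", "body": {
  "commands": [
    {"travel": [0.012,-0.02,0],"turn": [0,0,0]},
    {"travel": [0.035,-0.06,0],"turn": [0,0,0]},
    {"travel": [0.058,-0.102,0],"turn": [0,0,0]},
    {"travel": [0.082,-0.145,0],"turn": [0,0,0]},
    {"travel": [0.105,-0.186,0],"turn": [0,0,0]}
  ]
}}

```text
time: 10.0
position: [0.487, 0.1551, 0.1672]
tool_rot: [0.003, -3.141, 0.001]
ft_force: [0.9, -1.4, -0.9]
grip_width: 0.706
grip_force: 25.0
```

Emit:
{"method": "step_arm", "body": {
  "commands": [
    {"travel": [0.022,-0.039,0],"turn": [0,0,0]},
    {"travel": [0.038,-0.067,0],"turn": [0,0,0]},
    {"travel": [0.045,-0.079,0],"turn": [0,0,0]},
    {"travel": [0.045,-0.079,0.02],"turn": [0,0,0]},
    {"travel": [0.045,-0.079,0.05],"turn": [0,0,0]}
  ]
}}

```text
time: 10.5
position: [0.4453, 0.0766, 0.119]
tool_rot: [-0.0, 3.136, -0.005]
ft_force: [-0.3, 0.6, -3.4]
grip_width: 0.708
grip_force: 25.0
```

Emit:
{"method": "step_arm", "body": {
  "commands": [
    {"travel": [0,0,0.005],"turn": [0,0,0]},
    {"travel": [0,0,0.005],"turn": [0,0,0]}
  ]
}}

```text
time: 10.7
position: [0.4427, 0.078, 0.1123]
tool_rot: [0.005, -3.139, -0.001]
ft_force: [0.5, -0.3, -1.9]
grip_width: 0.709
grip_force: 25.0
```

```bash
python3 - <<'E'
from h import *
st=ctrl.get_state();print(st["position"],st["ft_force"],st["grip_width"])
I=ctrl.get_image("wrist")[:,:,::-1].copy()
c=np.array([.45,.164]);ey=np.array([.0767,.997]);ex=np.array([.997,-.0767])
P=[np.r_[c+ex*a*.046+ey*b*.132,.03] for a in(-1,1) for b in(-1,1)]
print(proj("wrist",P,st).round(1))
for p in proj("wrist",P,st)[:1]: cv2.drawMarker(I,tuple(int(v) for v in p),(255,0,255),0,14,1)
cv2.imwrite("pics/w5.png",I)
E
```

```text
[0.44272444 0.07797439 0.11226915] [ 0.53115592 -0.34797355 -1.872338  ] 0.7088873065792032
[[193.4 137.6]
 [536.3 166.6]
 [189.5 252.1]
 [503.3 273.9]]
```

View pics/w5.png

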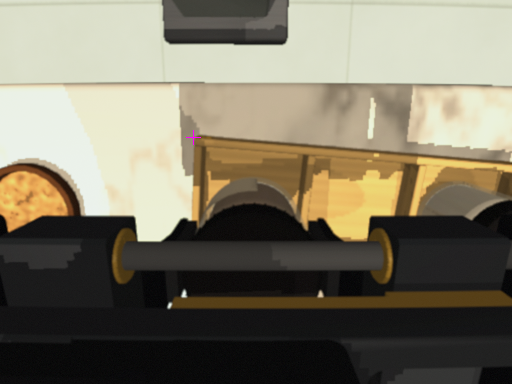

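The corner marker sits on the real corner at about pixel (194,137), and the jar is centred over the right compartment. Lowering it.

Emit:
{"method": "step_arm", "body": {
  "commands": [
    {"travel": [0,0.001,0.015],"turn": [0,0,0]},
    {"travel": [0,0.001,0.033],"turn": [0,0,0]},
    {"travel": [0,0.001,0.047],"turn": [0,0,0]},
    {"travel": [0,0.001,0.055],"turn": [0,0,0]},
    {"travel": [0,0.001,0.057],"turn": [0,0,0]}
  ]
}}

```text
time: 11.25
position: [0.444, 0.0786, 0.0558]
tool_rot: [-0.003, 3.142, 0.0]
ft_force: [0.5, 0.9, -3.2]
grip_width: 0.706
grip_force: 25.0
```

Emit:
{"method": "step_arm", "body": {
  "commands": [
    {"travel": [0,0,0],"turn": [0,0,0]},
    {"travel": [0,0,0],"turn": [0,0,0]}
  ]
}}

```text
time: 11.45
position: [0.4445, 0.0785, 0.0564]
tool_rot: [-0.003, 3.14, -0.0]
ft_force: [0.4, -1.0, -2.4]
grip_width: 0.709
grip_force: 25.0
```

Emit:
{"method": "step_arm", "body": {
  "commands": [
    {"travel": [0,0,0],"turn": [0,0,0]},
    {"travel": [0,0,0],"turn": [0,0,0]},
    {"travel": [0,0,0],"turn": [0,0,0]}
  ],
  "gripper": 0.82
}}

```text
time: 11.75
position: [0.4442, 0.0784, 0.056]
tool_rot: [-0.003, 3.14, -0.0]
ft_force: [-0.2, 0.6, -0.1]
grip_width: 0.807
grip_force: 0.0
```

Emit:
{"method": "step_arm", "body": {
  "commands": [
    {"travel": [0,0,-0.03],"turn": [0,0,0]},
    {"travel": [0,0,-0.07],"turn": [0,0,0]},
    {"travel": [0,0,-0.11],"turn": [0,0,0]},
    {"travel": [-0.01,0.01,-0.13],"turn": [0,0,0]},
    {"travel": [-0.03,0.03,-0.15],"turn": [0,0,0]}
  ]
}}

```text
time: 12.25
position: [0.474, 0.1067, 0.2074]
tool_rot: [0.003, 3.139, -0.009]
ft_force: [0.1, -0.6, -1.5]
grip_width: 0.82
grip_force: 0.0
```

Emit:
{"method": "step_arm", "body": {
  "commands": [
    {"travel": [-0.03,0.03,0],"turn": [0,0,0]},
    {"travel": [-0.06,0.06,0],"turn": [0,0,0]},
    {"travel": [-0.09,0.09,0],"turn": [0,0,0]},
    {"travel": [-0.106,0.105,0.03],"turn": [0,0,0]},
    {"travel": [-0.106,0.105,0.06],"turn": [0,0,0]}
  ],
  "gripper": 1
}}

```text
time: 12.75
position: [0.5813, 0.2174, 0.145]
tool_rot: [-0.007, 3.14, 0.007]
ft_force: [-0.2, -0.5, 0.6]
grip_width: 0.994
grip_force: 0.0
```

Emit:
{"method": "step_arm", "body": {
  "commands": [
    {"travel": [0,0,0.025],"turn": [0,0,0]},
    {"travel": [0,0,0.03],"turn": [0,0,0]},
    {"travel": [0,0,0.03],"turn": [0,0,0]}
  ]
}}

```text
time: 13.05
position: [0.5792, 0.2133, 0.1151]
tool_rot: [0.003, -3.14, 0.0]
ft_force: [0.1, -0.2, -0.3]
grip_width: 0.998
grip_force: 0.0
```

```bash
python3 lid.py w6.png
```

```text
[0.57916584 0.21333587 0.11514376] tcp-lid px [[250. 221.]]
178 235 261; 182 226 271; 186 221 277; 190 217 280; 194 212 283; 198 210 286; 202 208 288; 206 206 290; 210 205 291; 214 204 292; 218 203 293; 222 166 339; 226 166 339; 230 166 339; 234 166 339; 
lid (array([0.6136, 0.2144]), 57.2)
```

View pics/w6.png

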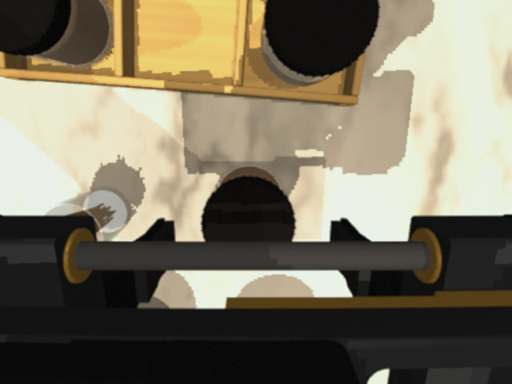

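Lid B is at about pixel (248,223), centred between the fingers to within 2 mm. Both jars in the crate look seated. Gripping B.

Emit:
{"method": "step_arm", "body": {
  "commands": [
    {"travel": [-0.001,-0.001,0.01],"turn": [0,0,0]},
    {"travel": [-0.001,-0.001,0.03],"turn": [0,0,0]},
    {"travel": [-0.001,-0.001,0.048],"turn": [0,0,0]},
    {"travel": [-0.001,-0.001,0.062],"turn": [0,0,0]},
    {"travel": [-0.001,-0.001,0.068],"turn": [0,0,0]}
  ]
}}

```text
time: 13.6
position: [0.5798, 0.212, 0.0459]
tool_rot: [0.003, -3.14, 0.001]
ft_force: [-0.2, -0.5, -0.4]
grip_width: 1.0
grip_force: 0.0
```

Emit:
{"method": "step_arm", "body": {
  "commands": [
    {"travel": [0,0,0],"turn": [0,0,0]},
    {"travel": [0,0,0],"turn": [0,0,0]},
    {"travel": [0,0,0],"turn": [0,0,0]},
    {"travel": [0,0,0],"turn": [0,0,0]},
    {"travel": [0,0,0],"turn": [0,0,0]}
  ],
  "gripper": 0.6
}}

```text
time: 14.1
position: [0.581, 0.212, 0.0483]
tool_rot: [-0.002, 3.141, -0.002]
ft_force: [-0.6, -3.7, 3.7]
grip_width: 0.71
grip_force: 25.0
```

Emit:
{"method": "step_arm", "body": {
  "commands": [
    {"travel": [0,0,-0.015],"turn": [0,0,0]},
    {"travel": [0,0,-0.04],"turn": [0,0,0]},
    {"travel": [0,0,-0.07],"turn": [0,0,0]},
    {"travel": [0,0,-0.1],"turn": [0,0,0]},
    {"travel": [0,0,-0.12],"turn": [0,0,0]}
  ]
}}

```text
time: 14.6
position: [0.5806, 0.2137, 0.1704]
tool_rot: [-0.004, 3.139, 0.002]
ft_force: [0.2, -0.1, -2.2]
grip_width: 0.708
grip_force: 25.0
```

Emit:
{"method": "step_arm", "body": {
  "commands": [
    {"travel": [0.02,-0.008,0],"turn": [0,0,0]},
    {"travel": [0.055,-0.02,0],"turn": [0,0,0]},
    {"travel": [0.09,-0.034,0],"turn": [0,0,0]},
    {"travel": [0.12,-0.045,0],"turn": [0,0,0]},
    {"travel": [0.13,-0.048,0],"turn": [0,0,0]}
  ]
}}

```text
time: 15.1
position: [0.447, 0.1636, 0.1664]
tool_rot: [0.004, -3.139, 0.007]
ft_force: [-0.3, -0.3, -1.6]
grip_width: 0.708
grip_force: 25.0
```

Emit:
{"method": "step_arm", "body": {
  "commands": [
    {"travel": [0,0,0],"turn": [0,0,0]},
    {"travel": [0,0,0],"turn": [0,0,0]}
  ]
}}

```text
time: 15.3
position: [0.4511, 0.1644, 0.1681]
tool_rot: [-0.002, 3.14, -0.002]
ft_force: [-0.1, -0.5, -3.3]
grip_width: 0.707
grip_force: 25.0
```

```bash
python3 - <<'E'
from h import *
st=ctrl.get_state();print(st["position"],st["grip_width"])
I=ctrl.get_image("wrist")[:,:,::-1].copy()
cv2.imwrite("pics/w7.png",I)
V=I.max(2);ok=cv2.morphologyEx((V<45).astype(np.uint8),cv2.MORPH_OPEN,np.ones((5,5)))
for y in(.0785,.2505): print(proj("wrist",[[.45,y,.084]],st).round(1))
E
```

```text
[0.45112687 0.1643869  0.16810341] 0.70713829232694
[[140.6 198.6]]
[[360.4 199.1]]
```

View pics/w7.png

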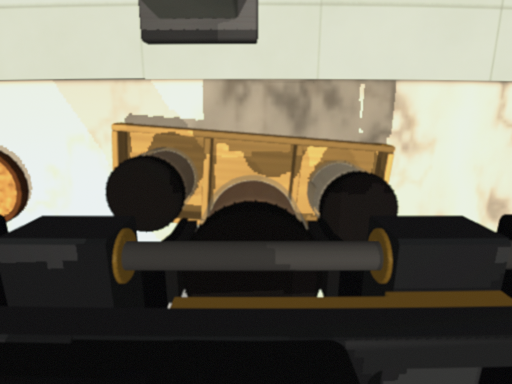

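Both placed jars stand inside their compartments, at about pixels (147,192) and (358,205). The right-hand jar sits about 5 mm inward, which leaves little room for the fingers between them. I'll turn the tool 90° so it opens across the crate instead.

Emit:
{"method": "step_arm", "body": {
  "commands": [
    {"travel": [0,0,0],"turn": [0,0,8]},
    {"travel": [0,0,0],"turn": [0,0,16]},
    {"travel": [0,0,0],"turn": [0,0,24]},
    {"travel": [0,0,0],"turn": [0,0,32]},
    {"travel": [0,0,0],"turn": [0,0,40]}
  ]
}}

```text
time: 15.85
position: [0.4512, 0.1655, 0.1677]
tool_rot: [-1.078, -2.95, -0.003]
ft_force: [0.3, -0.5, -2.9]
grip_width: 0.705
grip_force: 25.0
```

Emit:
{"method": "step_arm", "body": {
  "commands": [
    {"travel": [0,0,0],"turn": [0,0,8]},
    {"travel": [0,0,0],"turn": [0,0,16]},
    {"travel": [0,0,0],"turn": [0,0,24]},
    {"travel": [0,0,0],"turn": [0,0,32]},
    {"travel": [0,0,0],"turn": [0,0,40]}
  ]
}}

```text
time: 16.35
position: [0.4511, 0.1655, 0.1676]
tool_rot: [-2.021, -2.403, -0.002]
ft_force: [0.4, 0.3, -1.7]
grip_width: 0.704
grip_force: 25.0
```

Emit:
{"method": "step_arm", "body": {
  "commands": [
    {"travel": [0,0,0],"turn": [0,0,5]},
    {"travel": [0,0,0],"turn": [0,0,10]},
    {"travel": [0,0,0.02],"turn": [0,0,10]},
    {"travel": [0,0,0.035],"turn": [0,0,10]},
    {"travel": [0,0,0.035],"turn": [0,0,10]}
  ]
}}

```text
time: 16.85
position: [0.449, 0.1645, 0.1303]
tool_rot: [-2.215, -2.222, 0.005]
ft_force: [-0.4, -0.3, -3.0]
grip_width: 0.708
grip_force: 25.0
```

```bash
python3 - <<'E'
from h import *
st=ctrl.get_state();print(st["position"],st["tool_rot"],st["grip_width"],st["joint_positions"])
E
```

```text
[0.44900498 0.16452159 0.13030937] [-2.21476609 -2.22184852  0.0046852 ] 0.7075352971722554 [ 0.63668998  0.14514592 -1.09201838  1.96382182  0.139643    1.11869911
 -0.50967313]
```

Emit:
{"method": "step_arm", "body": {
  "commands": [
    {"travel": [0,0.001,0.02],"turn": [0,0,0]},
    {"travel": [0,0.001,0.042],"turn": [0,0,0]},
    {"travel": [0,0.001,0.06],"turn": [0,0,0]},
    {"travel": [0,0.001,0.07],"turn": [0,0,0]},
    {"travel": [0,0.001,0.074],"turn": [0,0,0]}
  ]
}}

```text
time: 17.35
position: [0.4513, 0.1646, 0.0579]
tool_rot: [-2.218, -2.223, 0.001]
ft_force: [-0.7, -0.4, -2.5]
grip_width: 0.704
grip_force: 25.0
```

Emit:
{"method": "step_arm", "body": {
  "commands": [
    {"travel": [0,0,0],"turn": [0,0,0]},
    {"travel": [0,0,0.001],"turn": [0,0,0]},
    {"travel": [0,0,0.001],"turn": [0,0,0]}
  ]
}}

```text
time: 17.65
position: [0.4522, 0.1645, 0.0582]
tool_rot: [2.219, 2.222, 0.001]
ft_force: [0.2, -0.5, -1.9]
grip_width: 0.705
grip_force: 25.0
```

Emit:
{"method": "step_arm", "body": {
  "commands": [
    {"travel": [0,0,0],"turn": [0,0,0]},
    {"travel": [0,0,0],"turn": [0,0,0]},
    {"travel": [0,0,0],"turn": [0,0,0]}
  ],
  "gripper": 0.9
}}

```text
time: 17.95
position: [0.4521, 0.1645, 0.0581]
tool_rot: [2.219, 2.223, 0.001]
ft_force: [0.4, 0.4, 0.4]
grip_width: 0.865
grip_force: 0.0
```

Emit:
{"method": "step_arm", "body": {
  "commands": [
    {"travel": [0,0,-0.03],"turn": [0,0,0]},
    {"travel": [0,0,-0.07],"turn": [0,0,0]},
    {"travel": [0,0,-0.11],"turn": [0,0,-8]},
    {"travel": [0,0,-0.14],"turn": [0,0,-16]},
    {"travel": [0,0,-0.16],"turn": [0,0,-24]}
  ]
}}

```text
time: 18.45
position: [0.4525, 0.165, 0.2201]
tool_rot: [1.699, 2.639, 0.002]
ft_force: [-0.0, -0.7, 0.5]
grip_width: 0.898
grip_force: 0.0
```

Emit:
{"method": "step_arm", "body": {
  "commands": [
    {"travel": [0,0,0],"turn": [0,0,-8]},
    {"travel": [0,0,0],"turn": [0,0,-16]},
    {"travel": [0,0,0],"turn": [0,0,-24]},
    {"travel": [0,0,0],"turn": [0,0,-32]},
    {"travel": [0,0,0],"turn": [0,0,-40]}
  ],
  "gripper": 1
}}

```text
time: 18.95
position: [0.4516, 0.1645, 0.2178]
tool_rot: [0.695, 3.063, -0.0]
ft_force: [0.0, 0.1, -0.2]
grip_width: 0.998
grip_force: 0.0
```

Emit:
{"method": "step_arm", "body": {
  "commands": [
    {"travel": [0,0,0],"turn": [0,0,-8]},
    {"travel": [0,0,0],"turn": [0,0,-16]},
    {"travel": [0,0,0],"turn": [0,0,-24]},
    {"travel": [0,0,0],"turn": [0,0,-26]},
    {"travel": [0,0,0],"turn": [0,0,-26]}
  ]
}}

```text
time: 19.45
position: [0.4516, 0.1645, 0.2177]
tool_rot: [-0.003, 3.141, -0.0]
ft_force: [-0.1, 0.4, -0.4]
grip_width: 0.996
grip_force: 0.0
```

```bash
python3 - <<'E'
from h import *
st=ctrl.get_state();print(st["position"],st["tool_rot"])
s6=dict(position=np.array([.5792,.2133,.1151]),tool_rot=np.array([.003,-3.14,0]))
print("cup rim from w6",plane("wrist",[[105,210]],.062,s6))
I=ctrl.get_image("wrist")[:,:,::-1].copy();cv2.imwrite("pics/w8.png",I)
H=cv2.cvtColor(I,cv2.COLOR_BGR2HSV)
print(proj("wrist",[[.45,.078,.084],[.45,.164,.084],[.455,.25,.084],[.455,-.113,.014],[.58,.077,.06]],st).round())
for th in(45,60):
  for p in([.444,.08,.084],[.45,.164,.084],[.457,.25,.084]):
    b=blob(H[...,2]<th,proj("wrist",p,st)[0]);print(circ(plane("wrist",b,.084,st)),len(b))
E
```

```text
[0.45158095 0.16452627 0.21770337] [-3.02271557e-03  3.14116221e+00 -4.46761250e-04]
cup rim from w6 [[0.57726718 0.11378451]]
[[158. 184.]
 [250. 184.]
 [341. 190.]
 [ 15. 174.]
 [172. 292.]]
(array([0.4463, 0.0824]), 29.7) 181
(array([0.4511, 0.1645]), 29.1) 177
(array([0.4693, 0.2532]), 35.0) 246
(array([0.4463, 0.0825]), 30.1) 185
(array([0.4511, 0.1646]), 29.4) 179
(array([0.623 , 0.1732]), 187.6) 2709
```

View pics/w8.png

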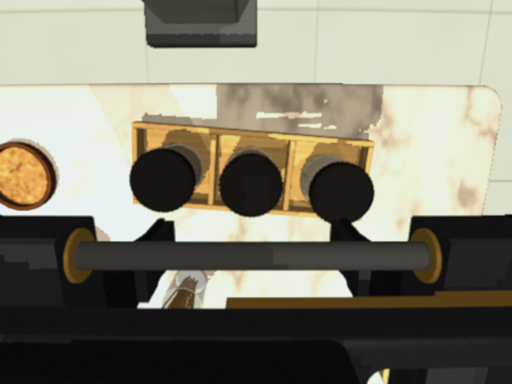

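All three jars are seated, within about 4 mm of the compartment centres. The glass shows at about pixel (190,280), so I'm moving above it.

Emit:
{"method": "step_arm", "body": {
  "commands": [
    {"travel": [-0.035,-0.02,0],"turn": [0,0,0]},
    {"travel": [-0.075,-0.042,0],"turn": [0,0,0]},
    {"travel": [-0.11,-0.062,0],"turn": [0,0,0]},
    {"travel": [-0.124,-0.07,0],"turn": [0,0,0]},
    {"travel": [-0.124,-0.07,0.03],"turn": [0,0,0]}
  ]
}}

```text
time: 20.0
position: [0.5805, 0.093, 0.1897]
tool_rot: [0.006, 3.135, 0.004]
ft_force: [-0.4, 0.8, 0.3]
grip_width: 1.0
grip_force: 0.0
```

Emit:
{"method": "step_arm", "body": {
  "commands": [
    {"travel": [0,0,0.025],"turn": [0,0,0]},
    {"travel": [0,0,0.03],"turn": [0,0,0]},
    {"travel": [0,0,0.03],"turn": [0,0,0]}
  ]
}}

```text
time: 20.3
position: [0.5752, 0.0945, 0.1571]
tool_rot: [0.002, -3.14, -0.0]
ft_force: [1.0, -0.2, 0.6]
grip_width: 0.999
grip_force: 0.0
```

```bash
python3 - <<'E'
from h import *
st=ctrl.get_state();print(st["position"])
I=ctrl.get_image("wrist")[:,:,::-1].copy();cv2.imwrite("pics/w9.png",I)
p=st["position"]
print(proj("wrist",[[p[0],p[1],z] for z in(0,.062,.096)],st).round(1), "coaster proj",proj("wrist",[.455,-.113,.014],st))
H=cv2.cvtColor(I,cv2.COLOR_BGR2HSV);b=blob((H[...,1]>90),proj("wrist",[.455,-.113,.014],st)[0]);print(circ(plane("wrist",b,.014,st)),len(b))
E
```

```text
[0.57521983 0.09450525 0.15705033]
[[250.6 180.8]
 [250.3 196.9]
 [250.1 209.6]] coaster proj [[17.15847874 51.69751403]]
(array([ 0.4606, -0.1028]), 37.3) 265
```

View pics/w9.png

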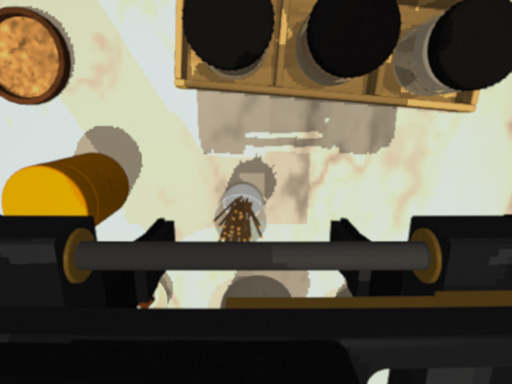

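The glass is at about pixel (241,205), and the canister is clear to the left. The glass base works out to about x = 0.598, y = 0.087, so I'm shifting and going lower for a closer look.

Emit:
{"method": "step_arm", "body": {
  "commands": [
    {"travel": [-0.01,-0.003,0],"turn": [0,0,0]},
    {"travel": [-0.021,-0.007,0],"turn": [0,0,0]},
    {"travel": [-0.021,-0.007,0.015],"turn": [0,0,0]},
    {"travel": [-0.021,-0.007,0.028],"turn": [0,0,0]},
    {"travel": [-0.021,-0.007,0.028],"turn": [0,0,0]}
  ]
}}

```text
time: 20.85
position: [0.5948, 0.0872, 0.1265]
tool_rot: [0.003, -3.137, 0.001]
ft_force: [-0.3, -0.1, -1.1]
grip_width: 0.999
grip_force: 0.0
```

```bash
python3 - <<'E'
from h import *
st=ctrl.get_state();print(st["position"])
I=ctrl.get_image("wrist")[:,:,::-1].copy()
p=st["position"];c=[]
t=np.linspace(0,2*np.pi,60)
for z,col in((0,(255,0,255)),(.062,(0,0,255))):
  q=proj("wrist",np.c_[p[0]+.0235*np.cos(t),p[1]+.0235*np.sin(t),0*t+z],st)
  cv2.polylines(I,[q.round().astype(np.int32)],True,col,1)
cv2.imwrite("pics/w10.png",cv2.resize(I[140:290,150:350],None,fx=4,fy=4,interpolation=2))
E
```

```text
[0.5947502  0.08718881 0.12653725]
```

View pics/w10.png

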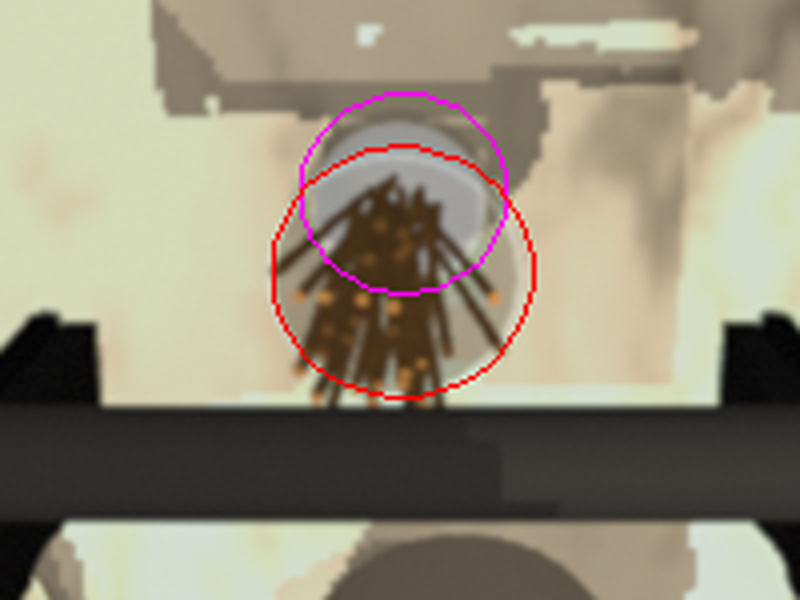

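The rim and base outlines match the glass to within about 3 mm: the glass lies slightly towards +x and 1 mm towards -y. Descending to grip with the palm kept above the picks.

Emit:
{"method": "step_arm", "body": {
  "commands": [
    {"travel": [-0.003,-0.001,0.01],"turn": [0,0,0]},
    {"travel": [-0.003,-0.001,0.03],"turn": [0,0,0]},
    {"travel": [-0.003,-0.001,0.055],"turn": [0,0,0]},
    {"travel": [-0.003,-0.001,0.074],"turn": [0,0,0]},
    {"travel": [-0.003,-0.001,0.08],"turn": [0,0,0]}
  ]
}}

```text
time: 21.4
position: [0.5983, 0.0862, 0.0471]
tool_rot: [0.003, -3.138, 0.001]
ft_force: [-0.5, 0.1, -0.3]
grip_width: 1.001
grip_force: 0.0
```

Emit:
{"method": "step_arm", "body": {
  "commands": [
    {"travel": [0,0,0],"turn": [0,0,0]},
    {"travel": [0,0,0],"turn": [0,0,0]},
    {"travel": [0,0,0],"turn": [0,0,0]},
    {"travel": [0,0,0],"turn": [0,0,0]},
    {"travel": [0,0,0],"turn": [0,0,0]}
  ],
  "gripper": 0.4,
  "force": 15
}}

```text
time: 21.9
position: [0.6001, 0.0866, 0.0502]
tool_rot: [-0.003, 3.141, -0.0]
ft_force: [0.7, -0.4, 0.1]
grip_width: 0.635
grip_force: 0.0
```

Emit:
{"method": "step_arm", "body": {
  "commands": [
    {"travel": [0,0,0],"turn": [0,0,0]},
    {"travel": [0,0,-0.015],"turn": [0,0,0]},
    {"travel": [0,0,-0.045],"turn": [0,0,0]},
    {"travel": [0,0,-0.08],"turn": [0,0,0]},
    {"travel": [0,0,-0.12],"turn": [0,0,0]}
  ]
}}

```text
time: 22.4
position: [0.5989, 0.0868, 0.1709]
tool_rot: [0.004, -3.14, -0.0]
ft_force: [0.5, -0.0, -1.8]
grip_width: 0.533
grip_force: 15.0
```

Emit:
{"method": "step_arm", "body": {
  "commands": [
    {"travel": [0.005,-0.02,-0.02],"turn": [0,0,0]},
    {"travel": [0.018,-0.06,-0.03],"turn": [0,0,0]},
    {"travel": [0.031,-0.105,-0.03],"turn": [0,0,0]},
    {"travel": [0.043,-0.15,-0.03],"turn": [0,0,0]},
    {"travel": [0.049,-0.187,-0.03],"turn": [0,0,0]}
  ]
}}

```text
time: 22.9
position: [0.5498, -0.1031, 0.2004]
tool_rot: [0.001, -3.142, 0.003]
ft_force: [-0.3, -0.9, -2.2]
grip_width: 0.536
grip_force: 15.0
```

Emit:
{"method": "step_arm", "body": {
  "commands": [
    {"travel": [0,0,0],"turn": [0,0,0]},
    {"travel": [0,0,0],"turn": [0,0,0]}
  ]
}}

```text
time: 23.1
position: [0.5508, -0.1013, 0.2001]
tool_rot: [0.001, 3.141, 0.0]
ft_force: [-0.3, 0.4, -2.1]
grip_width: 0.538
grip_force: 15.0
```

```bash
python3 - <<'E'
from h import *
st=ctrl.get_state();print(st["position"],st["grip_width"],st["grip_force"])
I=ctrl.get_image("wrist")[:,:,::-1].copy();cv2.imwrite("pics/w11.png",I)
H=cv2.cvtColor(I,cv2.COLOR_BGR2HSV);uv=proj("wrist",[.456,-.111,.014],st)[0];print(uv)
for m,z,n in(((H[...,1]>90)&(H[...,2]>130),.008,"cork"),((H[...,1]>70),.014,"all")):
  b=blob(m,uv);print(n,circ(plane("wrist",b,z,st)),len(b),b.min(0),b.max(0))
E
```

```text
[ 0.55080649 -0.10132864  0.20014465] 0.5384664808570707 14.999964307062328
[241.14071683  84.32469229]
cork (array([ 0.4578, -0.1132]), 32.8) 247 [206  52] [271 121]
all (array([ 0.4588, -0.1135]), 40.7) 231 [199  45] [278 127]
```

Emit:
{"method": "step_arm", "body": {
  "commands": [
    {"travel": [0.02,-0.002,0],"turn": [0,0,0]},
    {"travel": [0.055,-0.007,0],"turn": [0,0,0]},
    {"travel": [0.085,-0.011,0],"turn": [0,0,0]},
    {"travel": [0.091,-0.012,0.02],"turn": [0,0,0]},
    {"travel": [0.091,-0.012,0.06],"turn": [0,0,0]}
  ]
}}

```text
time: 23.65
position: [0.4617, -0.1129, 0.1419]
tool_rot: [-0.004, 3.136, -0.013]
ft_force: [1.3, -1.8, -1.4]
grip_width: 0.539
grip_force: 15.0
```

Emit:
{"method": "step_arm", "body": {
  "commands": [
    {"travel": [0,0,0.03],"turn": [0,0,0]},
    {"travel": [0,0,0.055],"turn": [0,0,0]},
    {"travel": [0,0,0.07],"turn": [0,0,0]},
    {"travel": [0,0,0.075],"turn": [0,0,0]},
    {"travel": [0,0,0.075],"turn": [0,0,0]}
  ]
}}

```text
time: 24.15
position: [0.4602, -0.1108, 0.0645]
tool_rot: [0.008, -3.141, -0.002]
ft_force: [-0.6, -0.5, -1.4]
grip_width: 0.536
grip_force: 15.0
```

Emit:
{"method": "step_arm", "body": {
  "commands": [
    {"travel": [0,0,0.002],"turn": [0,0,0]},
    {"travel": [0,0,0.003],"turn": [0,0,0]}
  ]
}}

```text
time: 24.35
position: [0.4609, -0.1126, 0.0624]
tool_rot: [-0.003, 3.14, -0.002]
ft_force: [-0.7, -0.3, -0.3]
grip_width: 0.533
grip_force: 15.0
```

Emit:
{"method": "step_arm", "body": {
  "commands": [
    {"travel": [0,0,0.001],"turn": [0,0,0]},
    {"travel": [0,0,0.002],"turn": [0,0,0]},
    {"travel": [0,0,0.002],"turn": [0,0,0]}
  ]
}}

```text
time: 24.65
position: [0.46, -0.1128, 0.0596]
tool_rot: [-0.002, 3.142, -0.0]
ft_force: [0.3, 0.5, -0.7]
grip_width: 0.535
grip_force: 15.0
```

Emit:
{"method": "step_arm", "body": {
  "commands": [
    {"travel": [0,0,0.001],"turn": [0,0,0]},
    {"travel": [0,0,0.002],"turn": [0,0,0]},
    {"travel": [0,0,0.002],"turn": [0,0,0]}
  ]
}}

```text
time: 24.95
position: [0.4599, -0.1126, 0.0574]
tool_rot: [0.003, -3.141, -0.0]
ft_force: [-0.3, 0.1, -1.0]
grip_width: 0.54
grip_force: 15.0
```

Emit:
{"method": "step_arm", "body": {
  "commands": [
    {"travel": [0,0,0.001],"turn": [0,0,0]},
    {"travel": [0,0,0.0015],"turn": [0,0,0]},
    {"travel": [0,0,0.0015],"turn": [0,0,0]}
  ]
}}

```text
time: 25.25
position: [0.4599, -0.1126, 0.0559]
tool_rot: [0.003, -3.141, -0.0]
ft_force: [0.2, 0.0, -0.8]
grip_width: 0.529
grip_force: 15.0
```

Emit:
{"method": "step_arm", "body": {
  "commands": [
    {"travel": [0,0,0.001],"turn": [0,0,0]},
    {"travel": [0,0,0.0015],"turn": [0,0,0]},
    {"travel": [0,0,0.0015],"turn": [0,0,0]}
  ]
}}

```text
time: 25.55
position: [0.4601, -0.1126, 0.0548]
tool_rot: [0.003, -3.141, 0.0]
ft_force: [-2.4, -0.2, 4.1]
grip_width: 0.536
grip_force: 15.0
```

Contact: +4 N at z = 0.055, the expected height. Releasing and backing off upwards.

Emit:
{"method": "step_arm", "body": {
  "commands": [
    {"travel": [0,0,0],"turn": [0,0,0]},
    {"travel": [0,0,0],"turn": [0,0,0]},
    {"travel": [0,0,0],"turn": [0,0,0]},
    {"travel": [0,0,0],"turn": [0,0,0]},
    {"travel": [0,0,0],"turn": [0,0,0]}
  ],
  "gripper": 0.95
}}

```text
time: 26.05
position: [0.46, -0.1126, 0.0545]
tool_rot: [-0.003, 3.142, -0.0]
ft_force: [-0.4, 0.3, -0.3]
grip_width: 0.892
grip_force: 0.0
```

Emit:
{"method": "step_arm", "body": {
  "commands": [
    {"travel": [0,0,0],"turn": [0,0,0]},
    {"travel": [0,0,-0.02],"turn": [0,0,0]},
    {"travel": [0,0,-0.06],"turn": [0,0,0]},
    {"travel": [0,0,-0.1],"turn": [0,0,0]},
    {"travel": [0,0,-0.14],"turn": [0,0,0]}
  ]
}}

```text
time: 26.55
position: [0.4599, -0.1122, 0.1958]
tool_rot: [0.004, -3.141, -0.001]
ft_force: [0.4, -0.8, 0.0]
grip_width: 0.951
grip_force: 0.0
```

Emit:
{"method": "step_arm", "body": {
  "commands": [
    {"travel": [-0.04,0.02,0],"turn": [0,0,0]},
    {"travel": [-0.08,0.05,0],"turn": [0,0,0]},
    {"travel": [-0.11,0.08,0],"turn": [0,0,0]},
    {"travel": [-0.12,0.1,0],"turn": [0,0,0]},
    {"travel": [-0.12,0.1,0],"turn": [0,0,0]}
  ]
}}

```text
time: 27.05
position: [0.5807, -0.0074, 0.1946]
tool_rot: [-0.013, 3.141, 0.006]
ft_force: [0.5, 0.4, 0.2]
grip_width: 0.951
grip_force: 0.0
```

```bash
python3 - <<'E'
from h import *
st=ctrl.get_state();print(st["position"],st["ft_force"])
I=ctrl.get_image("wrist")[:,:,::-1].copy()
t=np.linspace(0,2*np.pi,60)
def ring(c,r,z,col):
  q=proj("wrist",np.c_[c[0]+r*np.cos(t),c[1]+r*np.sin(t),0*t+z],st);cv2.polylines(I,[q.round().astype(np.int32)],True,col,1)
ring((.459,-.1135),.036,.014,(255,0,255));ring((.459,-.1135),.0235,.005,(0,255,0));ring((.459,-.1135),.0235,.067,(0,0,255))
for c in((.4566,.2497),(.45,.164),(.4434,.0783)): ring(c,.031,.084,(0,255,0))
cv2.imwrite("pics/w12.png",cv2.resize(I[:250],None,fx=1.56,fy=1.56,interpolation=2))
E
```

```text
[ 0.58065678 -0.00743319  0.19455763] [0.53490853 0.38913563 0.21449   ]
```

View pics/w12.png

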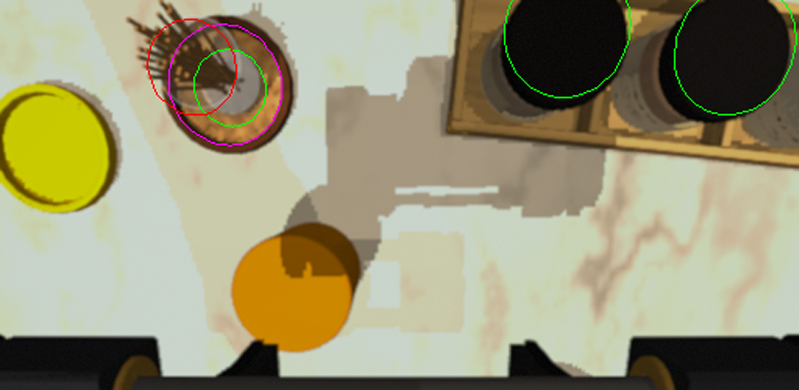

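The final view shows the glass upright inside the dark coaster: its base is at about pixel (235,85) and the coaster centre at (232,84). The jars are seated and the canister is undisturbed.

```bash
python3 -c "
from bench import ctrl
print(ctrl.close_job())"
```

```text
the job is handed in; nothing more can be done
None
```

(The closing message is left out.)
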